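# Turn over a bearing block and hold it in the corner of an assembly plate

## Task

The aluminium bearing block is lying on the bench on its counterbored face. Turn it over under control, without letting it drop or topple, so that the big bearing seat and the four counterbores look up, lay it flat on the steel assembly plate with its long side along the far fence, and push it firmly into the corner so that it bears on both fences at once, without ramming them. Finish with the gripper still on the block, pressing it against both fences, so that the cap screws can be run in; leave the screw dish, label roll and carton where they are.

Things in the scene. Friction and masses are not known exactly. Their poses are not given: they have to be found in the camera images.
- block: Aluminium bearing block 70 x 56 x 32 mm (x, y, z), 0.29 kg; origin at its centre. +z points out of the counterbored face (30 mm bearing seat, four 10 mm counterbores); the other face shows a 20 mm bore and four 5.5 mm holes. Starts on the bench with +z down, x within 0.45 rad of left-right as the robot sees it. Can be gripped across its 56 mm; either end may point either way at the finish.
- fixture: Fixed steel assembly plate, 140 (x) x 150 (y) x 12 mm, flat on the bench, ground and lightly oiled (slippery), with small tapped holes and two low fences on top. Origin at the centre of its underside; x towards the far fence (away from the robot, up to 0.25 rad askew), y towards the side fence (to the robot's left), z up; its top is at z = 12 mm.
- corner (a point): Inside corner of the fences, at the level of the plate's top: where their inner faces, produced, meet; axes as of the plate, the free plate lies towards -x and -y. A block home in the corner, long side along the far fence, has its centre at x -28, y -35, z +16 mm from here.
- back_fence: The far, longer fence: rigid, smooth dark steel bar 16 x 135 mm along the plate's y, 10 mm high above the plate. Origin at the centre of its underside; its inner face looks to -x, 8 mm from the origin. The block stands 22 mm higher than the fences, so it can be gripped above them.
- side_fence: The left, shorter fence: a smooth dark steel bar 84 x 16 mm, 10 mm high above the plate, rigid, along the plate's x, ending 9 mm short of the far fence. Origin at the centre of its underside; its inner face looks to -y, 8 mm from the origin.
- screw_dish: Round shallow steel dish of screws, 96 mm across, 18 mm high, near the robot on its right; origin at the centre of its underside. Leave alone.
- label_roll: White roll of labels lying flat, 70 mm across, 30 mm high, at the back left beyond the plate; origin at the centre of its underside. Leave alone.
- finger_cots: Small white and blue carton, 60 x 90 x 45 mm, on the right; origin at the centre of its underside. Leave alone.
Mind the look-alikes: they are no part of the job. Leave any purple look-alike of the block alone.

How it is judged:
On the way:
1. the block has been turned over: its counterbored face looks up (angle between block's own z axis and vertical below 0.15 rad), for 0.2 s.
At the end, for the whole second after the job is handed in: Block flat on the plate, counterbored face up (0.05 rad), long side along the far fence (0.04 rad), centre within 2 mm of home in the corner, at rest, pressing each fence with over 2 N and held by the fingers with over 2 N; dish, roll and carton within 20 mm of their places (angle between block's own z axis and vertical below 0.05 rad and angle between the x axis of block and the y axis of fixture, either way round below 0.04 rad and x of block in the frame of corner between -0.03 and -0.0265 m and y of block in the frame of corner between -0.037 and -0.0335 m and z of block in the frame of corner between 0.014 and 0.018 m and contact force between block and back_fence above 2 N and contact force between block and side_fence above 2 N and contact force between the fingers and block above 2 N and linear speed of block below 0.02 m/s and distance of each of screw_dish, label_roll, finger_cots from where it was at the start of the episode below 0.02 m); the arm keeps its last pose, push and grip.
It fails at once if the block dropped or toppled: it moves faster than 0.4 m/s with no finger on it (linear speed of block above 0.4 m/s and contact force between the fingers and block below 0.05 N).
It fails at once if the block was rammed into a fence (over 80 N) (contact force between block and back_fence above 80 N or contact force between block and side_fence above 80 N).
It fails at once if the dish, roll or carton was shifted by more than 20 mm (distance of any of screw_dish, label_roll, finger_cots from where it was at the start of the episode above 0.02 m).
It also fails if it takes over 72 s, if anything falls off the work surface, if the arm or the gripper's body presses on something with over 40 N, if the wrist force passes 120 N, or if a joint passes its speed limit or range.

## Robot

A 7-joint arm with a two-finger parallel gripper is mounted at the origin on the work surface; the furniture and walls round the work are solid. World frame = base frame: x ahead of the robot, y to its left, z up, the work surface at z = 0. Lengths are in m, angles in rad, forces in N, time in s.
With the tool pointing down it reaches from about 0.35 to 0.9 m from the base axis. Payload 7.2 kg.
Tool frame: the origin (TCP) lies at the very end of the fingers, on their centre line; the grasp point (between the pads) lies 19 mm behind it (env.pinch_z is the distance from the TCP to the grasp point, in m); z points along the fingers, y is the line along which they close (so a half turn about z gives the same grasp; the last joint's range is limited). The gripper opens to 85 mm and grips with 20 to 120 N. Pads are 22 mm wide; open, the fingers measure 114 mm over their backs; the gripper's body (76 mm by 85 mm) begins 54 mm behind the grasp point. The pads swing forward as they close: fully open they stand 13 mm farther back than shut.
Start: joints at [1.193, 0.411, -0.013, 1.596, 0.006, 1.134, -0.082], TCP at [0.191, -0.595, 0.231] pointing down, gripper open.
Joint ranges: [-2.95, 2.95], [-0.29, 1.99], [-1.47, 1.44], [0.14, 2.54], [-1.03, 4.17], [0.13, 1.85], [-2.86, 2.86]. Speed limits (rad/s): [2.39, 2.39, 3.01, 3.01, 3.14, 3.14, 3.14].

## Interface

Orientations are given as a unit quaternion [w, x, y, z].
In Python, from workcell import env, cams gives the robot as it stands.
- The arm moves only by the tool move_arm, never from a script. Its argument "targets" is a list of rows, each a list of 5 numbers: the closure, from -1 (fully open) to 1 (shut), so that 0 is half open, then the shift along the tool's x, y, z scaled (see below), then the turn about the tool's z scaled (see below). In form: [[jaw, x, y, z, turn], ...]. A call has 1 to 8 rows; each row shifts and turns the commanded pose from where the row before left it, along the tool's axes as they then stand; what a row does not reach is not made up. The controller multiplies each number of a shift by 0.03 m and each number of a turn by 0.08 rad. A row lasts 1/12 s, in which the tool goes at most 41.7 mm and 7.16 degrees, less where a joint would pass 70% of its speed; a pose out of reach is approached as far as the arm can. A call with a number of a shift or a turn outside -1 to 1 is refused whole. A call with a gripper value outside its range is refused whole. The fingers move at their own pace and stop on an object; the grip force is fixed at half the most. Time passes only in rows, so rows that do not move let the fingers close. It gives the time, the measured TCP pose, the force, the opening and the grip force at its end, in the units of the state.
- env.sense(): the state, without advancing time (a new reading comes with each control period).
- cams.grab_frame(name): name is "scene" or "top"; returns a dict with "pixels" (420x560x3 uint8, red, green, blue), "mtx" (3x3 intrinsics, pixels), "R" (3x3) and "t" (3): a world point X has camera coordinates R X + t. Camera axes: x right, y down, z forward; pixel columns grow to the right and rows downward; lengths in m; the calibration is good to about 2 mm. A picture is of the moment at which its call begins. There is no depth.
- env.hand_in(): hands the job in; it is judged then, once.
The state is a dict: "t": time; "joint_positions": joint angles; "qvel": joint speeds; "tau": joint torques, N m; "position": TCP position; "ee_rot": TCP orientation; "wrist_force": force on the tool from outside, world axes, zero at the start; "moment": the same for the moment, N m; "opening": opening from 0.0 (shut) to 1.0 (fully open); "finger_force": force on a finger pad.
Only numpy, scipy, OpenCV 4.12 (cv2) and the standard library are available. Lean on these libraries where they do the work, as an engineer would, in place of code of your own. Each camera call takes 0.05 s, during which the arm holds its last target. There are 200 camera calls.

## Working session

There is one attempt and no reset: what is moved stays moved. The work goes in short steps, Python scripts to look and compute and a tool call to move; the robot and the scene stay as the last step left them, time stands still between calls to the robot, and variables do not carry over. Pictures are saved under pics/ and viewed, at most 10 in all, crops included, and the job is handed in when it is done.

Besides the shell and the picture viewer there is one more tool, called after ">>>" in YAML: its name, and indented under it one key for each argument. move_arm: Moves the arm, as the interface text tells. Its arguments: {"type":"object","properties":{"targets":{"type":"array","items":{"type":"array","items":{"type":"number"}}}},"required":["targets"]}

```bash
mkdir -p pics; cat > h.py <<'E'
import numpy as np, cv2
from workcell import env, cams
from scipy.spatial.transform import Rotation as Ro
def snap(n,f,box=None,k=1):
    g=cams.grab_frame(n); p=g["pixels"][:,:,::-1].copy()
    if box: x0,y0,x1,y1=box; p=cv2.resize(p[y0:y1,x0:x1],None,fx=k,fy=k,interpolation=cv2.INTER_CUBIC)
    cv2.imwrite("pics/"+f,p); return g
def ray(g,u,v,z):
    d=g["R"].T@np.linalg.inv(g["mtx"])@[u,v,1]; c=-g["R"].T@g["t"]; return c+d*(z-c[2])/d[2]
def proj(g,X):
    q=g["mtx"]@(g["R"]@np.array(X)+g["t"]); return q[:2]/q[2]
def st():
    s=env.sense(); q=s["ee_rot"]; M=Ro.from_quat([q[1],q[2],q[3],q[0]]).as_matrix()
    return s,M
E
python3 - <<'E'
from h import *
np.set_printoptions(precision=4,suppress=True)
for n in("top","scene"):
    g=snap(n,n+"0.png"); print(n,-g["R"].T@g["t"],g["R"][2])
s,M=st(); print(s,M,env.pinch_z)
E
```

```text
top [ 0.3673 -0.1422  0.99  ] [ 0.0218 -0.004  -0.9998]
scene [-0.6089 -0.8867  1.1916] [ 0.5896  0.4503 -0.6705]
{'t': 0.1, 'joint_positions': array([ 1.1928,  0.4118, -0.0127,  1.597 ,  0.0056,  1.1343, -0.0822]), 'qvel': array([ 0.0005, -0.0014,  0.0019, -0.0025, -0.0018,  0.0005,  0.0002]), 'tau': array([  0.003 , -60.1823,   0.6844, -30.0086,   0.014 ,   0.0065,
         0.    ]), 'position': array([ 0.1903, -0.5948,  0.2305]), 'ee_rot': array([-0.0007,  0.988 ,  0.1543, -0.0002]), 'wrist_force': array([ 0.1639,  0.1562, -0.5272]), 'moment': array([-0.0115,  0.0205, -0.0012]), 'finger_force': 0.0, 'opening': 0.9997047759848434} [[ 0.9524  0.3048 -0.0005]
 [ 0.3048 -0.9524  0.0014]
 [-0.0001 -0.0015 -1.    ]] 0.0187
```

View pics/top0.png

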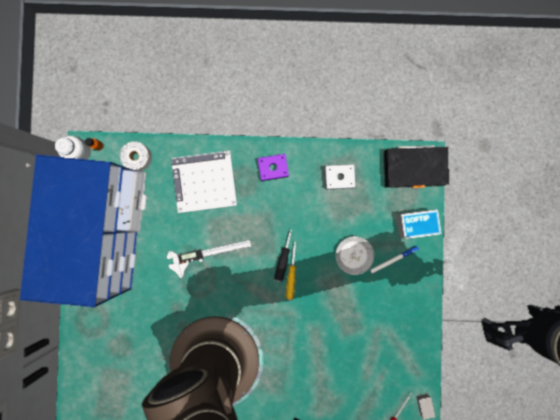

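View pics/scene0.png

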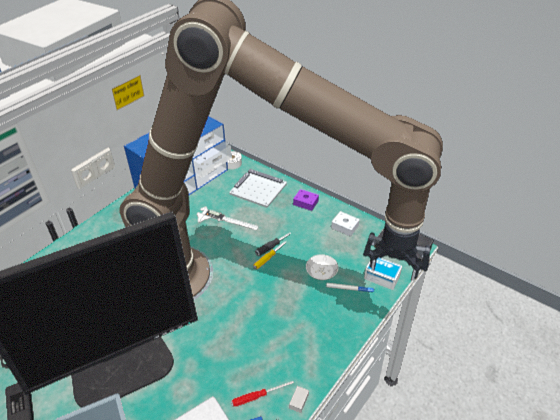

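The top view shows two candidates: the purple block at (273,166), which is the look-alike to leave alone, and the bare aluminium block at (340,177), which fits the description. The plate is at (204,182), with dark fences on its top and left sides. I'll confirm with a crop.

```bash
python3 - <<'E'
from h import *
g=snap("top","c1.png",(160,140,365,220),3.9)
E
```

```text
(no output)
```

View pics/c1.png

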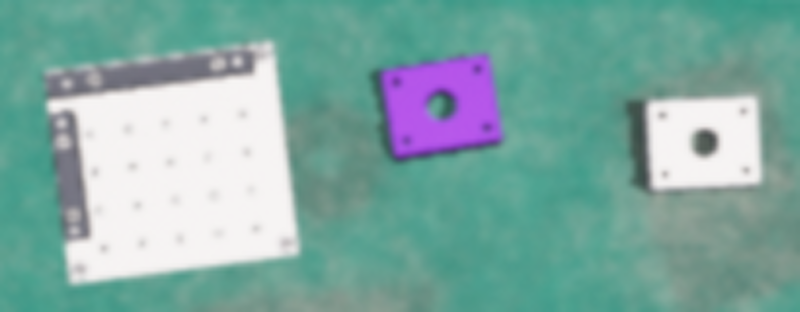

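The silver block shows the 20 mm bore and four small holes, so its counterbored face is down. Its top corners in the crop are about (647,99), (757,96), (763,184) and (650,189). The plate corners are about (46,72), (273,42), (299,255) and (70,283).

```bash
python3 - <<'E'
from h import *
np.set_printoptions(precision=4,suppress=True)
g=cams.grab_frame("top")
W=lambda a,z:np.array([ray(g,160+(x+.5)/3.9-.5,140+(y+.5)/3.9-.5,z)[:2] for x,y in a])
def fit(name,pts,z,lx,ly):   # corners in order, model corners
    P=W(pts,z); m=np.array([[lx,ly],[lx,-ly],[-lx,-ly],[-lx,ly]])/2
    c=P.mean(0); H=(m).T@(P-c); U,S,V=np.linalg.svd(H); R=V.T@np.diag([1,np.linalg.det(V.T@U.T)])@U.T
    print(name,c,"yaw",np.arctan2(R[1,0],R[0,0]),"res mm",1000*(P-c-m@R.T)); return c,R
fit("block",[(647,99),(757,96),(763,184),(650,189)],.032,.056,.070)  # x here=away
c,R=fit("plate",[(46,72),(273,42),(299,255),(70,283)],.012,.140,.150)
print("fence far inner (plate frame)",(W([(50,99),(254,72)],.022)-c)@R, "side inner",(W([(75,110),(91,236)],.022)-c)@R)
fit("purple",[(381,72),(489,55),(502,141),(394,158)],.032,.056,.070)
E
```

```text
block [ 0.4753 -0.3038] yaw 0.06797202441668046 res mm [[ 0.9494  0.4724]
 [ 0.0997 -0.0355]
 [-0.2963 -1.3718]
 [-0.7528  0.9349]]
plate [0.4542 0.0393] yaw 0.15193882204355308 res mm [[-0.8354 -0.7802]
 [ 0.2676  0.2213]
 [ 0.0903  0.3184]
 [ 0.4775  0.2405]]
fence far inner (plate frame) [[ 0.0495  0.0714]
 [ 0.0506 -0.0612]] side inner [[ 0.0405  0.0563]
 [-0.0416  0.0557]]
purple [ 0.4933 -0.1352] yaw 0.1817853511558177 res mm [[-0.211  -0.2047]
 [-0.0138 -0.0892]
 [ 0.1875  0.2433]
 [ 0.0373  0.0506]]
```

>>> move_arm:
  targets:
    - [-1,0.986,-0.471,0,0]
    - [-1,0.986,-0.471,0,0]
    - [-1,0.986,-0.471,0,0]
    - [-1,0.986,-0.471,0,-0.8]
    - [-1,0.965,-0.53,0,0.8]
    - [-1,0.986,-0.471,0,0]
    - [-1,0.986,-0.471,0,0]
    - [-1,0.986,-0.471,0,0]

```text
t: 0.87
position: [0.3796, -0.4113, 0.2313]
ee_rot: [0.0, 0.988, 0.154, -0.0]
wrist_force: [-0.2, -1.3, 0.5]
opening: 1.003
finger_force: 0.0
```

>>> move_arm:
  targets:
    - [-1,0.986,-0.471,0,0]
    - [-1,0.986,-0.471,0,0]
    - [-1,0.986,-0.471,0,0]
    - [-1,0.986,-0.471,0,0]
    - [-1,0,0,0,-1]
    - [-1,0,0,0,-1]
    - [-1,0,0,0,-1]
    - [-1,0,0,0,-1]

```text
t: 1.53
position: [0.4742, -0.3223, 0.231]
ee_rot: [-0.0, 0.95, 0.312, -0.0]
wrist_force: [-0.1, 0.3, -0.0]
opening: 1.004
finger_force: 0.0
```

>>> move_arm:
  targets:
    - [-1,0,0,0.5,-1]
    - [-1,0,0,0.5,-1]
    - [-1,0,0,0.5,-1]
    - [-1,0,0,0.5,-1]
    - [-1,0,0,0.5,-1]
    - [-1,0,0,0.5,-1]
    - [-1,0,0,0,-1]
    - [-1,0,0,0,-1]

```text
t: 2.2
position: [0.4734, -0.3222, 0.1399]
ee_rot: [-0.001, 0.804, 0.595, -0.0]
wrist_force: [-1.0, -0.5, 0.9]
opening: 0.999
finger_force: 0.0
```

>>> move_arm:
  targets:
    - [-1,0,0,0,-1]
    - [-1,0,0,0,-1]
    - [-1,0,0,0,-1]
    - [-1,0,0,0,-1]
    - [-1,0,0,0,-0.6]
    - [-1,0,0,0,0]

```text
t: 2.7
position: [0.474, -0.3227, 0.1411]
ee_rot: [-0.0, 0.682, 0.731, 0.0]
wrist_force: [-0.9, -0.5, 0.2]
opening: 0.998
finger_force: 0.0
```

```bash
cat >> h.py <<'E'
def to(x,y,z,yaw=None):
    s,M=st(); d=M.T@(np.array([x,y,z])-s["position"])/.03; a=np.arctan2(M[1,1],M[0,1])
    print("t %.2f pos"%s["t"],s["position"].round(4),"yawY %.3f"%a,"units xyz",d.round(2),"turn",None if yaw is None else round(-(yaw-a)/.08,2),"F",s["wrist_force"].round(1),"ff %.1f op %.3f"%(s["finger_force"],s["opening"]))
E
python3 - <<'E'
from h import *
to(.4767,-.325,.1,.068); snap("top","t2.png",(300,130,400,220),6)
E
```

```text
t 2.70 pos [ 0.474  -0.3227  0.1411] yawY 0.069 units xyz [-0.08  0.09  1.37] turn 0.01 F [-0.9 -0.5  0.2] ff 0.0 op 0.998
```

View pics/t2.png

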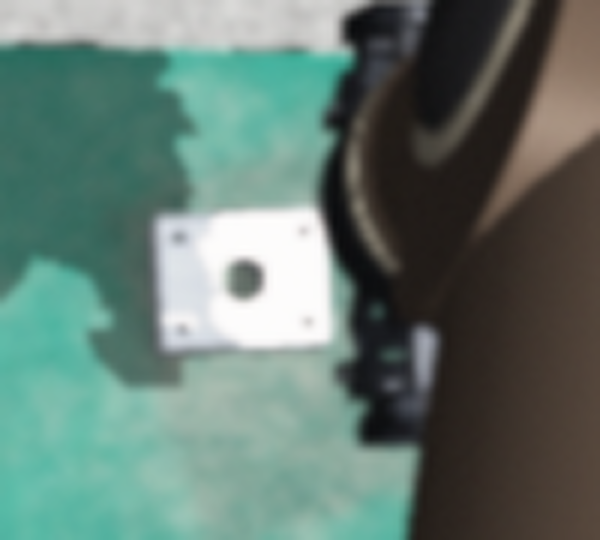

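The picture shows the block untouched at about crop (243,278), with the gripper above its right end. I'll descend and close in small steps to learn how the grip behaves.

>>> move_arm:
  targets:
    - [-1,-0.08,0.09,0.9,0]
    - [-1,0,0,0.9,0]
    - [-1,0,0,0.9,0]
    - [-1,0,0,0.9,0]
    - [-1,0,0,0.6,0]
    - [-1,0,0,0.36,0]
    - [-0.6,0,0,0,0]
    - [-0.5,0,0,0,0]

```text
t: 3.42
position: [0.4772, -0.3248, 0.0046]
ee_rot: [-0.0, 0.683, 0.73, -0.0]
wrist_force: [1.0, -0.6, 0.6]
opening: 0.759
finger_force: 0.0
```

>>> move_arm:
  targets:
    - [-0.4,0,0,0,0]
    - [-0.35,0,0,0,0]
    - [-0.35,0,0,0,0]

```text
t: 3.67
position: [0.4777, -0.3254, 0.0058]
ee_rot: [0.001, 0.683, 0.73, 0.0]
wrist_force: [-0.6, 0.7, -0.8]
opening: 0.675
finger_force: 0.0
```

>>> move_arm:
  targets:
    - [-0.3,0,0,0,0]
    - [-0.3,0,0,0,0]
    - [-0.3,0,0,0,0]

```text
t: 3.92
position: [0.4776, -0.3254, 0.0058]
ee_rot: [0.001, 0.683, 0.73, -0.0]
wrist_force: [-1.3, 0.9, 6.4]
opening: 0.65
finger_force: 15.6
```

The grip force follows the jaw command, so a light grip of about 15 N lets the block pivot in the pads. I'll raise the right end in an arc about the left lower edge.

>>> move_arm:
  targets:
    - [-0.3,0.1,0,-0.14,0]
    - [-0.3,0.1,0,-0.16,0]
    - [-0.3,0.13,0,-0.15,0]
    - [-0.3,0.13,0,-0.15,0]
    - [-0.3,0,0,0,0]

```text
t: 4.33
position: [0.4767, -0.31, 0.0236]
ee_rot: [0.0, 0.683, 0.731, 0.0]
wrist_force: [-0.0, -0.5, -2.1]
opening: 0.653
finger_force: 15.7
```

```bash
python3 - <<'E'
from h import *
to(.4767,-.325,.1,.068); snap("scene","s3.png",(300,190,420,280),6)
E
```

```text
t 4.33 pos [ 0.4767 -0.31    0.0236] yawY 0.068 units xyz [-0.5  -0.03 -2.55] turn 0.0 F [-0.  -0.5 -2.1] ff 15.7 op 0.653
```

View pics/s3.png

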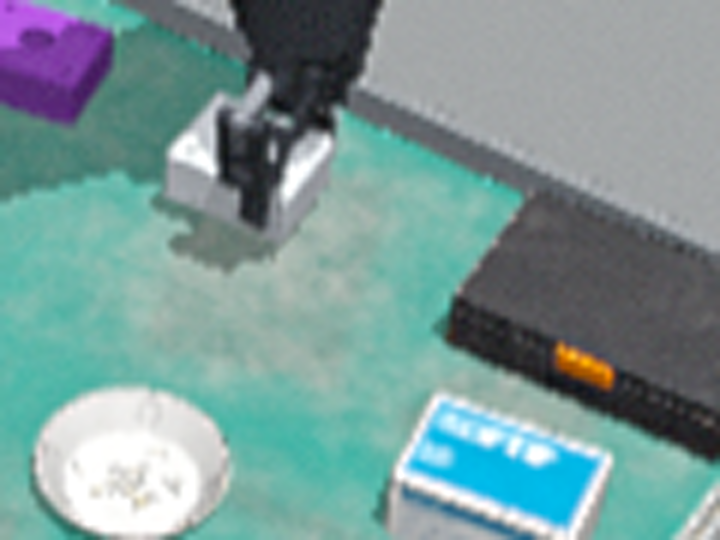

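The block lifted level, because pad friction beats its weight. I'll lower it to just above the bench, loosen the grip until it swings, then lift again.

>>> move_arm:
  targets:
    - [-0.3,0,0,0.2,0]
    - [-0.3,0,0,0.2,0]
    - [-0.305,0,0,0,0]
    - [-0.308,0,0,0,0]
    - [-0.308,0,0,0,0]

```text
t: 4.8
position: [0.4759, -0.311, 0.01]
ee_rot: [-0.0, 0.683, 0.73, -0.0]
wrist_force: [0.1, -0.1, -2.4]
opening: 0.655
finger_force: 10.9
```

>>> move_arm:
  targets:
    - [-0.31,0,0,0,0]
    - [-0.312,0,0,0,0]
    - [-0.312,0,0,0,0]

```text
t: 5.05
position: [0.4762, -0.3111, 0.0106]
ee_rot: [0.0, 0.683, 0.73, 0.0]
wrist_force: [0.6, -0.0, -1.0]
opening: 0.653
finger_force: 1.3
```

>>> move_arm:
  targets:
    - [-0.314,0,0,0,0]
    - [-0.314,0,0,0,0]

```text
t: 5.22
position: [0.4763, -0.3112, 0.0108]
ee_rot: [0.0, 0.683, 0.73, 0.0]
wrist_force: [-0.0, -0.1, 0.8]
opening: 0.658
finger_force: 0.1
```

>>> move_arm:
  targets:
    - [-0.316,0,0,0.18,0]
    - [-0.311,0,0,0,0]
    - [-0.311,0,0,0,0]

```text
t: 5.47
position: [0.4761, -0.311, 0.0048]
ee_rot: [-0.0, 0.683, 0.73, 0.0]
wrist_force: [-0.3, -0.2, -1.4]
opening: 0.656
finger_force: 1.1
```

>>> move_arm:
  targets:
    - [-0.311,0.1,0,-0.15,0]
    - [-0.311,0.1,0,-0.16,0]
    - [-0.311,0.13,0,-0.15,0]
    - [-0.311,0.13,0,-0.15,0]
    - [-0.311,0,0,0,0]

```text
t: 5.88
position: [0.4756, -0.2963, 0.0246]
ee_rot: [0.0, 0.683, 0.731, 0.0]
wrist_force: [-1.3, 0.3, 0.7]
opening: 0.657
finger_force: 0.6
```

```bash
python3 - <<'E'
from h import *
to(.4767,-.325,.1,.068); snap("scene","s4.png",(300,190,400,265),6)
E
```

```text
t 5.88 pos [ 0.4756 -0.2963  0.0246] yawY 0.068 units xyz [-0.96 -0.03 -2.51] turn 0.0 F [-1.3  0.3  0.7] ff 0.6 op 0.657
```

View pics/s4.png

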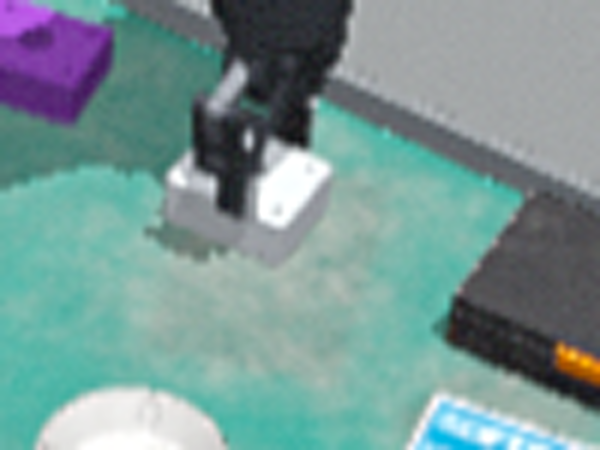

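The picture shows the block still flat: the grip was too light and the pads slid up to about mid-length. I'll go back to the right end with a slightly stronger grip.

>>> move_arm:
  targets:
    - [-0.4,0,0,0,0]
    - [-0.4,-0.28,0,0.3,0]
    - [-0.4,-0.28,0,0.35,0]
    - [-0.32,0,0,0,0]
    - [-0.309,0,0,0,0]
    - [-0.309,0,0,0,0]
    - [-0.309,0,0,0,0]

```text
t: 6.52
position: [0.476, -0.3137, 0.0034]
ee_rot: [-0.001, 0.683, 0.73, 0.0]
wrist_force: [0.2, 0.0, -2.0]
opening: 0.656
finger_force: 7.8
```

>>> move_arm:
  targets:
    - [-0.309,0.02,0,-0.08,0]
    - [-0.309,0.03,0,-0.1,0]
    - [-0.309,0.03,0,-0.1,0]
    - [-0.309,0,0,0,0]

```text
t: 6.85
position: [0.4767, -0.3115, 0.0133]
ee_rot: [0.001, 0.683, 0.731, 0.0]
wrist_force: [-0.4, 0.5, -0.5]
opening: 0.652
finger_force: 3.3
```

```bash
python3 - <<'E'
from h import *
to(.4767,-.325,.1,.068); snap("scene","s5.png",(320,190,380,235),8)
E
```

```text
t 6.85 pos [ 0.4767 -0.3115  0.0133] yawY 0.068 units xyz [-0.45 -0.03 -2.89] turn -0.01 F [-0.4  0.5 -0.5] ff 3.3 op 0.652
```

View pics/s5.png

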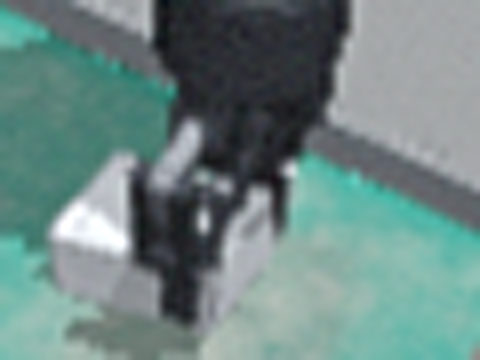

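The right end is now up and the left edge is on the bench, so the block is pivoting. I'll continue the arc.

>>> move_arm:
  targets:
    - [-0.309,0.13,0,-0.15,0]
    - [-0.309,0.13,0,-0.15,0]
    - [-0.309,0.157,0,-0.12,0]
    - [-0.309,0.157,0,-0.12,0]
    - [-0.309,0.178,0,-0.085,0]
    - [-0.309,0.178,0,-0.085,0]
    - [-0.309,0,0,0,0]

```text
t: 7.48
position: [0.4746, -0.2823, 0.0342]
ee_rot: [0.0, 0.682, 0.731, 0.0]
wrist_force: [-0.9, 0.7, -1.2]
opening: 0.651
finger_force: 3.1
```

```bash
python3 - <<'E'
from h import *
to(.4767,-.325,.1,.068); snap("scene","s6.png",(310,185,380,237),8)
E
```

```text
t 7.48 pos [ 0.4746 -0.2823  0.0342] yawY 0.069 units xyz [-1.42 -0.03 -2.19] turn 0.01 F [-0.9  0.7 -1.2] ff 3.1 op 0.651
```

View pics/s6.png

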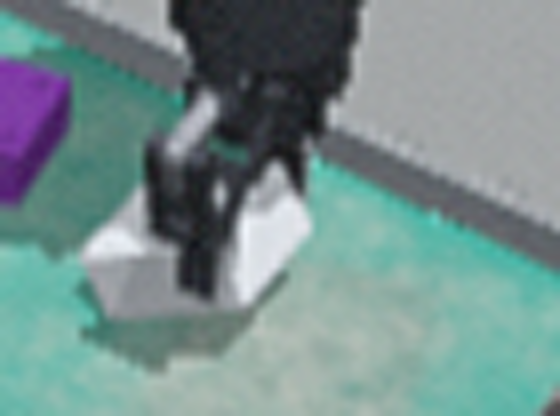

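The block is tilted about 40° with its edge resting on the bench, and the grip is holding. I'll carry on to upright.

>>> move_arm:
  targets:
    - [-0.309,0.207,0,-0.1,0]
    - [-0.309,0.217,0,-0.08,0]
    - [-0.309,0.227,0,-0.055,0]
    - [-0.309,0.233,0,-0.03,0]
    - [-0.309,0.233,0,0,0]
    - [-0.309,0,0,0,0]

```text
t: 8.03
position: [0.4721, -0.2486, 0.042]
ee_rot: [-0.0, 0.682, 0.731, 0.0]
wrist_force: [-0.2, -1.0, 4.2]
opening: 0.65
finger_force: 4.2
```

```bash
python3 - <<'E'
from h import *
to(.4767,-.2275,.057-.0187,.068); snap("scene","s7.png",(310,185,380,237),8)
E
```

```text
t 8.03 pos [ 0.4721 -0.2486  0.042 ] yawY 0.069 units xyz [0.69 0.2  0.12] turn 0.01 F [-0.2 -1.   4.2] ff 4.2 op 0.650
```

View pics/s7.png

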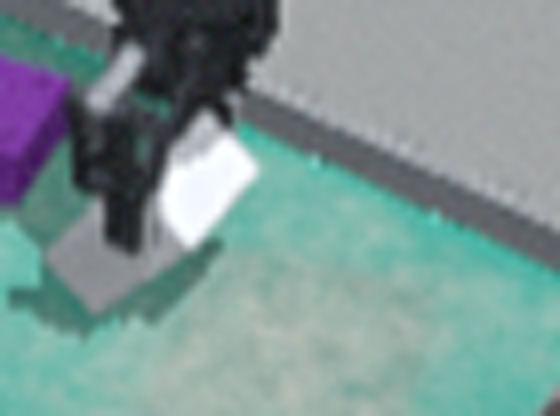

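The near face of the block shows its pivot corner at crop (95,310), with the short edge running to (45,255) and the long edge to (190,245). I'll compute the tilt from that.

```bash
python3 - <<'E'
from h import *
g=cams.grab_frame("scene")
n=np.array([.9977,.068,0]); P0=np.array([.4721,-.2486,0])-.028*n
c=-g["R"].T@g["t"]
for u,v in [(95,310),(45,255),(190,245)]:
    d=g["R"].T@np.linalg.inv(g["mtx"])@[310+u/8-.44,185+v/8-.44,1]
    print((c+d*((P0-c)@n)/(d@n)).round(4))
E
```

```text
[ 0.443  -0.2338  0.0018]
[ 0.4414 -0.2096  0.02  ]
[ 0.4458 -0.2741  0.0583]
```

The tilt is about 56°, and the pivot edge has crept left to y ≈ -0.234. I'll continue to upright with a slightly lighter grip.

>>> move_arm:
  targets:
    - [-0.31,0.14,0,-0.02,0]
    - [-0.31,0.14,0,-0.02,0]
    - [-0.31,0.145,0,0,0]
    - [-0.31,0.145,0,0,0]
    - [-0.31,0,0,0,0]

```text
t: 8.55
position: [0.4708, -0.2318, 0.0426]
ee_rot: [-0.0, 0.683, 0.731, 0.0]
wrist_force: [-0.2, 0.5, 1.1]
opening: 0.655
finger_force: 3.4
```

```bash
cat >> h.py <<'E'
def side(n):
    "near-face silhouette: rectify vertical plane of block's near face, find bright face mask's min-area rect"
    g=cams.grab_frame("scene"); s,M=st(); nn=M[:,1]; l=M[:,0]
    P0=s["position"]-.028*nn; P0[2]=0
    ys=np.arange(-70,70,.5); zs=np.arange(85,-15,-.5)
    X=P0+ys[None,:,None]*1e-3*l+zs[:,None,None]*1e-3*np.array([0,0,1])
    q=(X@g["R"].T+g["t"])@g["mtx"].T; m=(q[...,:2]/q[...,2:]).astype(np.float32)
    im=cv2.remap(g["pixels"][:,:,::-1].copy(),m[...,0],m[...,1],cv2.INTER_CUBIC)
    cv2.imwrite("pics/"+n,cv2.resize(im,None,fx=2.5,fy=2.5)); hsv=cv2.cvtColor(im,cv2.COLOR_BGR2HSV)
    k=((hsv[...,1]<45)&(hsv[...,2]>90)&(zs[:,None]<80)).astype(np.uint8)
    for r in range(0,len(zs),8): print("%4d "%zs[r]+"".join("#" if v else "." for v in k[r,::4]))
E
python3 - <<'E'
from h import *
to(.4767,-.212,.0585-.0187,.068); side("r1.png")
E
```

```text
t 8.55 pos [ 0.4708 -0.2318  0.0426] yawY 0.068 units xyz [0.64 0.24 0.09] turn 0.0 F [-0.2  0.5  1.1] ff 3.4 op 0.655
  85 ......................................................................
  81 ......................................................................
  77 ..................###############.....................................
  73 ...................###############....................................
  69 ...................###############....................................
  65 ###.................###############...................................
  61 ####................###############...................................
  57 ########.............##############...................................
  53 .########.............#############...................................
  49 ######.................############...................................
  45 #######.................###########...................................
  41 #########................###################..........................
  37 #########..###............###################...................
[... 218 characters left out ...]
................
  21 ###############...............##################......................
  17 ##############.................##################.....................
  13 ##############..................#################.....................
   9 ###############..................###############......................
   5 ################..................########............................
   1 #################...................##................................
  -3 ####################..................................................
  -7 ####################..................................................
 -11 #####################.................................................
```

Tilt is now about 66° and the pivot is barely slipping. I'll finish the arc to upright.

>>> move_arm:
  targets:
    - [-0.31,0.15,0,0.005,0]
    - [-0.31,0.15,0,0.01,0]
    - [-0.31,0.15,0,0.02,0]
    - [-0.31,0.15,0,0.03,0]
    - [-0.31,0.12,0,0.03,0]
    - [-0.31,0.11,0,0.03,0]
    - [-0.31,0,0,0,0]

```text
t: 9.18
position: [0.4691, -0.2076, 0.0388]
ee_rot: [-0.0, 0.683, 0.731, -0.0]
wrist_force: [0.0, 0.6, -2.7]
opening: 0.649
finger_force: 3.0
```

```bash
python3 - <<'E'
from h import *
to(.4767,-.207,.0585-.0187,.068); side("r2.png")
E
```

```text
t 9.18 pos [ 0.4691 -0.2076  0.0388] yawY 0.068 units xyz [ 0.    0.25 -0.03] turn -0.0 F [ 0.   0.6 -2.7] ff 3.0 op 0.649
  85 ......................................................................
  81 ......................................................................
  77 .........#######################......................................
  73 .........########################.....................................
  69 .........#########################....................................
  65 .........##########################...................................
  61 .........#########################....................................
  57 .........##########################...................................
  53 ..........#########################...................................
  49 ...........########################...................................
  45 .............######################...................................
  41 ..............######################..................................
  37 ##............##########################....................
[... 222 characters left out ...]
................
  21 ###...............#####################...............................
  17 ##.................####################...............................
  13 ##..................###################...............................
   9 ###..................##################...............................
   5 ####..................################................................
   1 ######...................###.#######..................................
  -3 #########.............................................................
  -7 #########.............................................................
 -11 ########..............................................................
```

The block is upright on its end, with the pinch about 9 mm from its left face. I'll regrip 15 mm to the right, carry it firmly back right away from the purple block, and set it down upright.

>>> move_arm:
  targets:
    - [-0.36,0,0,0,0]
    - [-0.4,0,0,0,0]
    - [-0.4,-0.25,0,0,0]
    - [-0.4,-0.25,0,0,0]
    - [-0.33,0,0,0,0]
    - [-0.3,0,0,0,0]
    - [-0.29,0,0,0,0]
    - [-0.29,0,0,0,0]

```text
t: 9.9
position: [0.4703, -0.2238, 0.0391]
ee_rot: [0.0, 0.683, 0.73, 0.0]
wrist_force: [0.3, -1.4, 3.5]
opening: 0.652
finger_force: 28.5
```

>>> move_arm:
  targets:
    - [-0.29,0,0,-0.2,0]
    - [-0.29,0,0,-0.2,0]
    - [-0.29,-0.5,0,0,0]
    - [-0.29,-0.7,0,0,0]
    - [-0.29,-0.7,0,0,0]
    - [-0.29,-0.5,0,0,0]
    - [-0.29,0,0,0,0]

```text
t: 10.48
position: [0.4746, -0.2989, 0.0513]
ee_rot: [0.001, 0.684, 0.729, -0.001]
wrist_force: [0.1, -0.4, -2.1]
opening: 0.653
finger_force: 28.2
```

```bash
python3 - <<'E'
from h import *
to(.4767,-.212,.0385,.068); side("r3.png")
E
```

```text
t 10.48 pos [ 0.4746 -0.2989  0.0513] yawY 0.063 units xyz [2.89 0.25 0.42] turn -0.06 F [ 0.1 -0.4 -2.1] ff 28.2 op 0.653
  85 ......................................................................
  81 ......................................................................
  77 ....##########....################....................................
  73 #.####.#########.################.....................................
  69 #########..#######################........#####.......................
  65 ##################################........#####.......................
  61 ##################################........####........................
  57 #################################.........####........................
  53 ##################################.......######.......................
  49 ###############################################.......................
  45 #.#############################################.......................
  41 #..############################################.......................
  37 ....###########################################.............
[... 222 characters left out ...]
................
  21 ######......###################################.......................
  17 #########...###################################.......................
  13 ..#############################################.......................
   9 ###############################################.......................
   5 ######################################..########......................
   1 #################################################.....................
  -3 ..#################################################...................
  -7 .......############################################...................
 -11 ........#############################################.................
```

It's upright and held, with its left face 24 mm left of the pinch. I'll lower it to the bench, lighten the grip, and arc the top to the left.

>>> move_arm:
  targets:
    - [-0.29,0,0,0.2,0.06]
    - [-0.29,0,0,0.19,0]
    - [-0.3,0,0,0,0]
    - [-0.307,0,0,0,0]
    - [-0.3095,0,0,0,0]
    - [-0.3095,0,0,0,0]

```text
t: 11.03
position: [0.475, -0.2947, 0.039]
ee_rot: [-0.0, 0.684, 0.729, -0.0]
wrist_force: [-0.1, -0.8, -2.1]
opening: 0.654
finger_force: 4.8
```

>>> move_arm:
  targets:
    - [-0.3095,0.1,0,-0.04,0]
    - [-0.3095,0.1,0,-0.04,0]
    - [-0.3095,0.105,0,-0.03,0]
    - [-0.3095,0.105,0,-0.03,0]
    - [-0.3095,0.107,0,-0.015,0]
    - [-0.3095,0.107,0,-0.015,0]
    - [-0.3095,0,0,0,0]

```text
t: 11.62
position: [0.4739, -0.2757, 0.0445]
ee_rot: [-0.0, 0.684, 0.729, 0.0]
wrist_force: [-0.1, 0.8, -2.7]
opening: 0.659
finger_force: 4.8
```

```bash
python3 - <<'E'
from h import *
to(.4767,-.212,.0385,.068); side("r4.png")
E
```

```text
t 11.62 pos [ 0.4739 -0.2757  0.0445] yawY 0.063 units xyz [2.11 0.23 0.2 ] turn -0.06 F [-0.1  0.8 -2.7] ff 4.8 op 0.659
  85 ......................................................................
  81 ......................................................................
  77 ##..................#############.....................................
  73 ######..########...###############....................................
  69 ######..#######....###############....................................
  65 ########.#######...################.........###.......................
  61 #################..################........#####......................
  57 ##################..###############........#####......................
  53 ##################...##############........#####......................
  49 ####################.##############........#####......................
  45 ####################################......######......................
  41 ################################################......................
  37 ################################################.............
[... 221 characters left out ...]
................
  21 ..##############################################......................
  17 ..##############################################......................
  13 ################################################......................
   9 ################################################......................
   5 ################################################......................
   1 #######################################...............................
  -3 #########################################.............................
  -7 ##########################################............................
 -11 ############################################..........................
```

Gravity alone won't start it. I'll set it down, regrip nearer its left face (pinch about 10 mm from it), and press down a little while moving left so the bottom edge holds by friction.

>>> move_arm:
  targets:
    - [-0.3095,0,0,0.1,0]
    - [-0.3095,0,0,0.09,0]
    - [-0.33,0,0,0,0]
    - [-0.38,0,0,0,0]
    - [-0.38,0.25,0,0,0]
    - [-0.38,0.22,0,0,0]
    - [-0.32,0,0,0,0]
    - [-0.307,0,0,0,0]

```text
t: 12.33
position: [0.4731, -0.2613, 0.0389]
ee_rot: [-0.0, 0.684, 0.729, 0.0]
wrist_force: [-1.5, 2.4, 3.3]
opening: 0.657
finger_force: 5.8
```

>>> move_arm:
  targets:
    - [-0.307,0,0,0.02,0]
    - [-0.307,0.04,0,0.05,0]
    - [-0.307,0.08,0,0.02,0]
    - [-0.307,0.1,0,0,0]
    - [-0.307,0.1,0,0,0]

```text
t: 12.75
position: [0.4727, -0.254, 0.0364]
ee_rot: [0.001, 0.685, 0.728, -0.0]
wrist_force: [-0.8, -2.4, 2.7]
opening: 0.654
finger_force: 6.3
```

```bash
python3 - <<'E'
from h import *
to(.4767,-.212,.0385,.068); side("r5.png")
E
```

```text
t 12.75 pos [ 0.4727 -0.254   0.0364] yawY 0.061 units xyz [ 1.39  0.22 -0.07] turn -0.08 F [-0.8 -2.4  2.7] ff 6.3 op 0.654
  85 ......................................................................
  81 ......................................................................
  77 ........########################......................................
  73 #.##...#########################......................................
  69 ####...#########################......................................
  65 ####...###########################....................................
  61 ##################################....................................
  57 ######.###########################....................................
  53 #######.##########################....................................
  49 ########.#########################....................................
  45 ##################################....................................
  41 ##################################....................................
  37 ###################################.......................
[... 224 characters left out ...]
................
  21 #####################################.................................
  17 #####################################.................................
  13 ####################################..................................
   9 ####################################..................................
   5 #####################################.................................
   1 ####################################..................................
  -3 ################################......................................
  -7 ##############################........................................
 -11 ###############################.......................................
```

The pads slid across to about 4 mm from the left face and the block stayed upright. I'll grip harder and push again.

>>> move_arm:
  targets:
    - [-0.302,0,0,0,0]
    - [-0.302,0,0,0.03,0]
    - [-0.302,0.06,0,0.02,0]
    - [-0.302,0.08,0,0,0]
    - [-0.302,0.1,0,0,0]
    - [-0.302,0.1,0,0.01,0]
    - [-0.302,0,0,0,0]

```text
t: 13.38
position: [0.472, -0.2425, 0.0343]
ee_rot: [0.0, 0.685, 0.729, 0.0]
wrist_force: [-0.5, -1.2, 4.0]
opening: 0.653
finger_force: 13.4
```

```bash
python3 - <<'E'
from h import *
to(.4767,-.212,.0385,.068); side("r6.png")
E
```

```text
t 13.38 pos [ 0.472  -0.2425  0.0343] yawY 0.063 units xyz [ 1.    0.22 -0.14] turn -0.07 F [-0.5 -1.2  4. ] ff 13.4 op 0.653
  85 ......................................................................
  81 ......................................................................
  77 ....############################......................................
  73 ...#############################......................................
  69 ..###############################.....................................
  65 ..################################....................................
  61 #..################################...................................
  57 #..################################...................................
  53 ##...##############################...................................
  49 ###..##############################...................................
  45 ###################################...................................
  41 ###################################...................................
  37 ###################################......................
[... 225 characters left out ...]
................
  21 ##################################....................................
  17 #################################.....................................
  13 #################################.....................................
   9 ################################......................................
   5 ################################......................................
   1 ###############################.......................................
  -3 #######################...............................................
  -7 #########################.............................................
 -11 ##########################............................................
```

The block is tilted about 14° and its pivot edge is holding. I'll continue along the arc.

>>> move_arm:
  targets:
    - [-0.304,0.12,0,0.035,0]
    - [-0.304,0.12,0,0.035,0]
    - [-0.304,0.118,0,0.045,0]
    - [-0.304,0.118,0,0.045,0]
    - [-0.304,0.11,0,0.06,0]
    - [-0.304,0.11,0,0.06,0]
    - [-0.304,0,0,0,0]

```text
t: 14.02
position: [0.4704, -0.2208, 0.0253]
ee_rot: [-0.0, 0.684, 0.729, 0.0]
wrist_force: [0.4, -0.9, 0.8]
opening: 0.654
finger_force: 14.3
```

```bash
python3 - <<'E'
from h import *
to(.4767,-.212,.0385,.068); side("r7.png")
E
```

```text
t 14.02 pos [ 0.4704 -0.2208  0.0253] yawY 0.063 units xyz [ 0.28  0.23 -0.44] turn -0.06 F [ 0.4 -0.9  0.8] ff 14.3 op 0.654
  85 ......................................................................
  81 ......................................................................
  77 ###############################.......................................
  73 ###############################.......................................
  69 ################################......................................
  65 ###############################.......................................
  61 ################################......................................
  57 #################################.....................................
  53 ##################################....................................
  49 ###################################...................................
  45 ###################################...................................
  41 .##################################...................................
  37 ###################################......................
[... 225 characters left out ...]
................
  21 ############################..........................................
  17 ##########################............................................
  13 #########################.............................................
   9 #########...###########...............................................
   5 ##########....#########...............................................
   1 ############.......##.................................................
  -3 ##############........................................................
  -7 ##############........................................................
 -11 ###############.......................................................
```

Tilt is now about 38° with the pivot edge fixed. I'll lower it further along the arc.

>>> move_arm:
  targets:
    - [-0.304,0.093,0,0.072,0]
    - [-0.304,0.093,0,0.072,0]
    - [-0.304,0.087,0,0.087,0]
    - [-0.304,0.087,0,0.087,0]
    - [-0.304,0.075,0,0.098,0]
    - [-0.304,0.075,0,0.098,0]
    - [-0.304,0.058,0,0.1,0]
    - [-0.304,0.058,0,0.1,0]

```text
t: 14.73
position: [0.4693, -0.2018, 0.0043]
ee_rot: [-0.001, 0.684, 0.729, 0.0]
wrist_force: [-1.2, 3.3, 5.0]
opening: 0.654
finger_force: 15.4
```

```bash
python3 - <<'E'
from h import *
to(.4767,-.212,.0385,.068); side("r8.png")
E
```

```text
t 14.73 pos [ 0.4693 -0.2018  0.0043] yawY 0.063 units xyz [-0.36  0.23 -1.14] turn -0.06 F [-1.2  3.3  5. ] ff 15.4 op 0.654
  85 ......................................................................
  81 ......................................................................
  77 ############################.............########.....................
  73 #############################........#....##########..................
  69 #############################...............######....................
  65 #############################.................###.....................
  61 ##############################........................................
  57 ###############################.......................................
  53 ###############################.......................................
  49 ###############################.......................................
  45 ###############################.......................................
  41 ###############################.......................................
  37 #################################........................
[... 225 characters left out ...]
................
  21 ....##############################....................................
  17 .....#####################....#####...................................
  13 ......################.........####...................................
   9 .......############.............###...................................
   5 #.......#######.................####..................................
   1 ##........#.......................#...................................
  -3 #####.................................................................
  -7 #####.................................................................
 -11 #####.................................................................
```

The underside is still about 25° from flat and the finger tips are near the bench. I'll go 3 mm lower, then loosen very gradually so the block sinks between the pads.

>>> move_arm:
  targets:
    - [-0.304,0.02,0,0.07,0]
    - [-0.305,0,0,0,0]
    - [-0.306,0,0,0,0]
    - [-0.307,0,0,0,0]
    - [-0.3075,0,0,0,0]
    - [-0.308,0,0,0,0]
    - [-0.3085,0,0,0,0]
    - [-0.309,0,0,0,0]

```text
t: 15.45
position: [0.469, -0.203, 0.0022]
ee_rot: [-0.0, 0.685, 0.729, -0.0]
wrist_force: [0.8, 0.3, -1.2]
opening: 0.656
finger_force: 7.3
```

>>> move_arm:
  targets:
    - [-0.3093,0,0,0,0]
    - [-0.3096,0,0,0,0]
    - [-0.31,0,0,0,0]
    - [-0.3103,0,0,0,0]
    - [-0.3106,0,0,0,0]
    - [-0.3109,0,0,0,0]
    - [-0.3109,0,0,0,0]

```text
t: 16.03
position: [0.4692, -0.2027, 0.0023]
ee_rot: [0.0, 0.685, 0.729, -0.0]
wrist_force: [0.1, 0.0, -1.8]
opening: 0.656
finger_force: 1.4
```

```bash
python3 - <<'E'
from h import *
to(.4767,-.212,.0385,.068); side("r9.png")
E
```

```text
t 16.03 pos [ 0.4692 -0.2027  0.0023] yawY 0.062 units xyz [-0.33  0.23 -1.21] turn -0.07 F [ 0.1  0.  -1.8] ff 1.4 op 0.656
  85 ......................................................................
  81 ......................................................................
  77 ###########################..............#######......................
  73 #############################..............########...................
  69 #############################..............########...................
  65 ##############################...............#####....................
  61 ##############################........................................
  57 ###############################...#...................................
  53 ################################...##.................................
  49 ################################......................................
  45 ################################......................................
  41 ################################......................................
  37 #################################.........................
[... 224 characters left out ...]
................
  21 ....###############################...................................
  17 .....#######################..#####...................................
  13 ......##################.......####...................................
   9 .......#############...........####...................................
   5 #.......########................###...................................
   1 ###.......##..........................................................
  -3 #####.................................................................
  -7 ######................................................................
 -11 ######................................................................
```

>>> move_arm:
  targets:
    - [-0.3111,0,0,0,0]
    - [-0.3112,0,0,0,0]
    - [-0.3113,0,0,0,0]
    - [-0.3114,0,0,0,0]
    - [-0.3115,0,0,0,0]
    - [-0.3116,0,0,0,0]
    - [-0.3117,0,0,0,0]
    - [-0.3118,0,0,0,0]

```text
t: 16.75
position: [0.4693, -0.2026, 0.0023]
ee_rot: [0.0, 0.685, 0.729, 0.0]
wrist_force: [-0.7, 1.0, -0.2]
opening: 0.66
finger_force: 0.3
```

```bash
python3 - <<'E'
from h import *
to(.4767,-.212,.0385,.068); side("r9.png")
E
```

```text
t 16.75 pos [ 0.4693 -0.2026  0.0023] yawY 0.062 units xyz [-0.33  0.23 -1.21] turn -0.07 F [-0.7  1.  -0.2] ff 0.3 op 0.660
  85 ......................................................................
  81 ......................................................................
  77 ###########################..............#######......................
  73 ############################..............##########..................
  69 #############################..............########...................
  65 ##############################....##.........#####....................
  61 ##############################...####.................................
  57 ###############################...####................................
  53 ###############################...####................................
  49 ################################...##.................................
  45 ################################......................................
  41 ################################......................................
  37 .################################.........................
[... 224 characters left out ...]
................
  21 .....##############################...................................
  17 ......#############################...................................
  13 .......############################.........#.........................
   9 .......############################........##.........................
   5 #.......###########################........##.........................
   1 ###.......#####..####.###.#...........................................
  -3 ######................................................................
  -7 #####.................................................................
 -11 ######................................................................
```

The block has settled flat with its counterbored face up. I'll regrip at its centre with the tips 13 mm above its underside, so the fingers clear the fence.

>>> move_arm:
  targets:
    - [-0.36,0,0,0,0]
    - [-0.42,0,0,-0.18,0]
    - [-0.42,-0.25,0,-0.18,0]
    - [-0.42,-0.25,0,0,0]
    - [-0.33,0,0,0,0]
    - [-0.3,0,0,0,0]
    - [-0.28,0,0,0,0]
    - [-0.28,0,0,0,0]

```text
t: 17.47
position: [0.4706, -0.2194, 0.0138]
ee_rot: [0.001, 0.685, 0.728, -0.0]
wrist_force: [-1.2, -5.6, 7.6]
opening: 0.649
finger_force: 32.7
```

```bash
python3 - <<'E'
from h import *
to(.4627,.0497,.07,.152); side("r10.png")
E
```

```text
t 17.47 pos [ 0.4706 -0.2194  0.0138] yawY 0.061 units xyz [ 8.97  0.28 -1.89] turn -1.14 F [-1.2 -5.6  7.6] ff 32.7 op 0.649
  85 ......................................................................
  81 ......................................................................
  77 .....#########################....###........#####....................
  73 .....#########################...#####................................
  69 .....#########################....####................................
  65 .....##########################...####................................
  61 ....###########################....#..................................
  57 #....##########################.......................................
  53 #.....#########################.......................................
  49 .......#########################......................................
  45 .......###########################....................................
  41 #.......##########################....................................
  37 ##....#..#########################.................#.....
[... 225 characters left out ...]
................
  21 #########....######################........##########.................
  17 #######.......#####################........##########.................
  13 ########.......#####################......###########.................
   9 #########.......#####################################.................
   5 #########........####################################.................
   1 ###########.......#####........###....##..###########.................
  -3 ##############........................................................
  -7 ##############........................................................
 -11 ###############.......................................................
```

The block is centred in the jaws (−35 to +36 mm). I'll lift it and carry it over the plate.

>>> move_arm:
  targets:
    - [-0.27,0,0,-0.3,0]
    - [-0.27,0,0,-0.8,0]
    - [-0.27,0,0,-0.79,0]
    - [-0.27,0.5,0.05,0,0]
    - [-0.27,0.8,0.05,0,0]
    - [-0.27,0.8,0.05,0,0]
    - [-0.27,0.8,0.05,0,0]
    - [-0.27,0.8,0.05,0,0]

```text
t: 18.18
position: [0.47, -0.1048, 0.0698]
ee_rot: [-0.001, 0.685, 0.729, -0.0]
wrist_force: [0.4, 0.0, -1.9]
opening: 0.647
finger_force: 43.3
```

>>> move_arm:
  targets:
    - [-0.27,0.8,0.03,0,0]
    - [-0.27,0.8,0,0,0]
    - [-0.27,0.8,0,0,0]
    - [-0.27,0.8,0,0,0]
    - [-0.27,0.8,0,0,0]
    - [-0.27,0.8,0,0,0]
    - [-0.27,0.47,0,0,-0.6]
    - [-0.27,0,0,0,-0.54]

```text
t: 18.85
position: [0.4613, 0.0555, 0.07]
ee_rot: [-0.001, 0.647, 0.762, 0.001]
wrist_force: [-0.3, 0.9, -1.7]
opening: 0.645
finger_force: 43.3
```

>>> move_arm:
  targets:
    - [-0.27,0,0,0,0]
    - [-0.27,0,0,0,0]

```text
t: 19.02
position: [0.4615, 0.0511, 0.0697]
ee_rot: [-0.0, 0.651, 0.759, -0.0]
wrist_force: [1.1, -0.5, -3.1]
opening: 0.642
finger_force: 43.3
```

```bash
python3 - <<'E'
from h import *
to(.4627,.0497,.0258,.152); snap("top","t11.png",(150,130,270,220),6)
E
```

```text
t 19.02 pos [0.4615 0.0511 0.0697] yawY 0.154 units xyz [-0.05  0.03  1.46] turn 0.02 F [ 1.1 -0.5 -3.1] ff 43.3 op 0.642
```

View pics/t11.png

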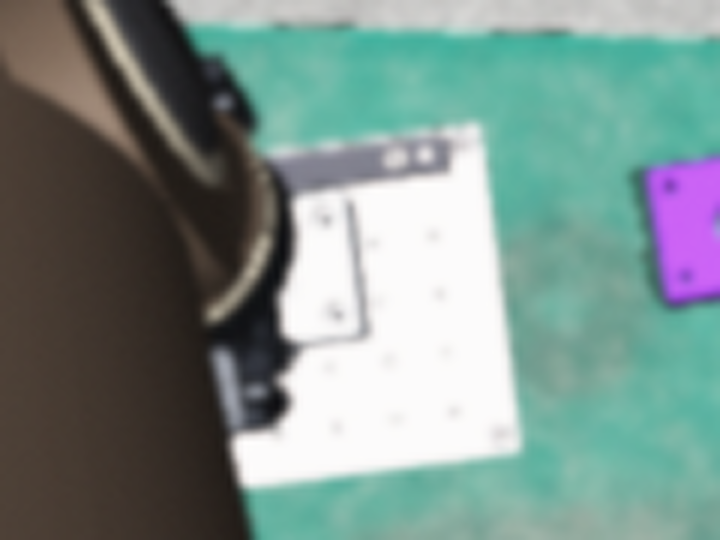

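The picture shows the block over the plate with its counterbores up. Its right edge is at crop (355,205)–(367,333), parallel to the plate and clear of the far fence. I'll lower it.

>>> move_arm:
  targets:
    - [-0.27,0,0,0.4,0.02]
    - [-0.27,0,0,0.4,0]
    - [-0.27,0,0,0.3,0]
    - [-0.27,0,0,0.2,0]
    - [-0.27,0,0,0.1,0]
    - [-0.27,0,0,0.05,0]
    - [-0.27,0,0,0,0]
    - [-0.27,0,0,0,0]

```text
t: 19.73
position: [0.4622, 0.0515, 0.0266]
ee_rot: [0.0, 0.651, 0.759, 0.0]
wrist_force: [-0.3, -0.2, -2.4]
opening: 0.642
finger_force: 43.3
```

>>> move_arm:
  targets:
    - [-0.27,0,0.1,0,0]
    - [-0.27,0,0.1,0,0]
    - [-0.27,0,0.05,0,0]
    - [-0.27,0,0,0,0]

```text
t: 20.07
position: [0.4701, 0.0528, 0.0265]
ee_rot: [0.0, 0.651, 0.759, 0.0]
wrist_force: [0.4, 0.6, -2.5]
opening: 0.643
finger_force: 43.3
```

```bash
python3 - <<'E'
from h import *
to(.4728,.0634,.0258,.152)
E
```

```text
t 20.07 pos [0.4701 0.0528 0.0265] yawY 0.152 units xyz [0.33 0.14 0.02] turn -0.0 F [ 0.4  0.6 -2.5] ff 43.3 op 0.643
```

>>> move_arm:
  targets:
    - [-0.27,0,0,0.03,0]
    - [-0.27,0,0,0.02,0]
    - [-0.27,0,0,0,0]

```text
t: 20.32
position: [0.4697, 0.0527, 0.0258]
ee_rot: [0.001, 0.651, 0.759, 0.0]
wrist_force: [-3.7, -1.2, 12.8]
opening: 0.641
finger_force: 45.1
```

>>> move_arm:
  targets:
    - [-0.27,0,0.05,0,0]
    - [-0.27,0,0.05,0,0]
    - [-0.27,0,0,0,0]

```text
t: 20.57
position: [0.4722, 0.0531, 0.0258]
ee_rot: [0.0, 0.651, 0.759, -0.0]
wrist_force: [-5.9, -0.6, 15.6]
opening: 0.646
finger_force: 45.3
```

>>> move_arm:
  targets:
    - [-0.27,0.08,0,0,0]
    - [-0.27,0.08,0,0,0]
    - [-0.27,0,0,0,0]

```text
t: 20.82
position: [0.4725, 0.0575, 0.0258]
ee_rot: [0.001, 0.652, 0.759, 0.0]
wrist_force: [-0.5, -2.0, 11.5]
opening: 0.643
finger_force: 44.7
```

>>> move_arm:
  targets:
    - [-0.27,0,0.04,-0.012,0]
    - [-0.27,0,0.04,0,0]
    - [-0.27,0,0,0,0]

```text
t: 21.07
position: [0.4739, 0.058, 0.0258]
ee_rot: [0.0, 0.651, 0.759, -0.0]
wrist_force: [-3.6, -2.0, 9.4]
opening: 0.641
finger_force: 44.6
```

>>> move_arm:
  targets:
    - [-0.27,0.08,0,0,0]
    - [-0.27,0.06,0,0,0]
    - [-0.27,0,0,0,0]

```text
t: 21.32
position: [0.4738, 0.0619, 0.0259]
ee_rot: [0.001, 0.652, 0.759, -0.0]
wrist_force: [-1.8, -2.0, 8.2]
opening: 0.646
finger_force: 44.3
```

```bash
python3 - <<'E'
from h import *
to(.4728,.0634,.0258,.152)
E
```

```text
t 21.32 pos [0.4738 0.0619 0.0259] yawY 0.151 units xyz [ 0.06 -0.02  0.  ] turn -0.01 F [-1.8 -2.   8.2] ff 44.3 op 0.646
```

>>> move_arm:
  targets:
    - [-0.27,0,0.04,0,0]
    - [-0.27,0,0,0,0]
    - [-0.27,0,0,0,0]

```text
t: 21.57
position: [0.4739, 0.0619, 0.0259]
ee_rot: [0.0, 0.652, 0.759, -0.001]
wrist_force: [-5.6, -2.7, 12.0]
opening: 0.649
finger_force: 45.0
```

>>> move_arm:
  targets:
    - [-0.27,0.05,0,0,0]
    - [-0.27,0,0,0,0]
    - [-0.27,0,0,0,0]

```text
t: 21.82
position: [0.4738, 0.0625, 0.0259]
ee_rot: [0.001, 0.652, 0.758, -0.001]
wrist_force: [-4.5, -5.5, 12.3]
opening: 0.643
finger_force: 44.9
```

>>> move_arm:
  targets:
    - [-0.27,0,0.04,0,0]
    - [-0.27,0,0,0,0]
    - [-0.27,0,0,0,0]

```text
t: 22.07
position: [0.4738, 0.0624, 0.0259]
ee_rot: [0.0, 0.652, 0.758, -0.002]
wrist_force: [-8.7, -5.1, 18.2]
opening: 0.644
finger_force: 45.6
```

>>> move_arm:
  targets:
    - [-0.27,0.05,0,0,0]
    - [-0.27,0,0,0,0]
    - [-0.27,0,0,0,0]

```text
t: 22.32
position: [0.4738, 0.0629, 0.0259]
ee_rot: [0.001, 0.652, 0.758, -0.003]
wrist_force: [-7.9, -8.4, 19.0]
opening: 0.643
finger_force: 45.6
```

>>> move_arm:
  targets:
    - [-0.27,0,0,-0.03,0]
    - [-0.27,0,0,0,0]
    - [-0.27,0,0,0,0]

```text
t: 22.57
position: [0.4735, 0.0642, 0.0259]
ee_rot: [-0.0, 0.652, 0.759, -0.002]
wrist_force: [-5.7, -3.9, 7.1]
opening: 0.64
finger_force: 44.3
```

>>> move_arm:
  targets:
    - [-0.27,0.06,0.03,0,0]
    - [-0.27,0,0,0,0]
    - [-0.27,0,0,0,0]

```text
t: 22.82
position: [0.4735, 0.065, 0.026]
ee_rot: [-0.0, 0.652, 0.758, -0.003]
wrist_force: [-8.4, -7.8, 12.2]
opening: 0.643
finger_force: 44.8
```

>>> move_arm:
  targets:
    - [-0.27,0.05,0.03,0,0]
    - [-0.27,0,0,0,0]
    - [-0.27,0,0,0,0]

```text
t: 23.07
position: [0.4734, 0.0655, 0.026]
ee_rot: [-0.0, 0.652, 0.758, -0.004]
wrist_force: [-10.3, -11.2, 16.1]
opening: 0.643
finger_force: 45.3
```

```bash
python3 - <<'E'
from h import *
to(.4728,.0634,.0258,.152); s,M=st(); print("tool-frame F",(M.T@s["wrist_force"]).round(1),s["moment"].round(2))
E
```

```text
t 23.07 pos [0.4734 0.0655 0.026 ] yawY 0.150 units xyz [-0.07 -0.03  0.01] turn -0.02 F [-10.3 -11.2  16.1] ff 45.3 op 0.643
tool-frame F [ -9.6 -11.9 -15.9] [-2.25  2.11  0.15]
```

>>> move_arm:
  targets:
    - [-0.27,0,0,-0.03,0]
    - [-0.27,0,0,0,0]
    - [-0.27,0,0,0,0]

```text
t: 23.32
position: [0.4733, 0.0662, 0.0261]
ee_rot: [-0.001, 0.652, 0.758, -0.004]
wrist_force: [-6.9, -9.1, 4.2]
opening: 0.644
finger_force: 44.0
```

>>> move_arm:
  targets:
    - [-0.27,0.05,0,-0.01,0]
    - [-0.27,0,0,0,0]
    - [-0.27,0,0,0,0]

```text
t: 23.57
position: [0.4733, 0.0664, 0.0263]
ee_rot: [-0.0, 0.652, 0.758, -0.004]
wrist_force: [-5.8, -11.4, 2.7]
opening: 0.645
finger_force: 43.9
```

>>> move_arm:
  targets:
    - [-0.27,0.05,0,-0.01,0]
    - [-0.27,0,0,0,0]
    - [-0.27,0,0,0,0]

```text
t: 23.82
position: [0.4732, 0.0665, 0.0265]
ee_rot: [0.0, 0.652, 0.758, -0.005]
wrist_force: [-4.7, -16.0, 0.9]
opening: 0.644
finger_force: 43.7
```

```bash
python3 - <<'E'
from h import *
to(.4728,.0634,.0258,.152); s,M=st(); print("tool-frame F",(M.T@s["wrist_force"]).round(1),s["moment"].round(2))
E
```

```text
t 23.82 pos [0.4732 0.0665 0.0265] yawY 0.150 units xyz [-0.1  -0.03  0.02] turn -0.03 F [ -4.7 -16.    0.9] ff 43.7 op 0.644
tool-frame F [-15.1  -7.   -0.7] [-3.52  0.94  0.63]
```

Vertical load is near zero while the side force has risen stiffly to 15 N, so the block is on the side fence. I'll press a bit more toward the far fence and down, then settle.

>>> move_arm:
  targets:
    - [-0.27,0,0.05,0.01,0]
    - [-0.27,0,0.03,0.01,0]
    - [-0.27,0,0,0,0]
    - [-0.27,0,0,0,0]
    - [-0.27,0,0,0,0]
    - [-0.27,0,0,0,0]

```text
t: 24.32
position: [0.4734, 0.0663, 0.0261]
ee_rot: [-0.001, 0.652, 0.758, -0.007]
wrist_force: [-12.9, -17.5, 15.5]
opening: 0.647
finger_force: 45.3
```

```bash
python3 - <<'E'
from h import *
to(.4728,.0634,.0258,.152); s,M=st(); print("tool-frame F",(M.T@s["wrist_force"]).round(1),s["moment"].round(2))
g=cams.grab_frame("top")
# right end of block top and far fence: compare expected home outline with edges
c=np.array([.4542,.0393]);a=.152;R=np.array([[np.cos(a),-np.sin(a)],[np.sin(a),np.cos(a)]])
gray=cv2.cvtColor(g["pixels"],cv2.COLOR_RGB2GRAY).astype(np.float32)
for px in (.015,.005,.0):   # profile across plate y (right end) at block top height
    ys=np.arange(0,-.035,-.001)
    q=np.array([proj(g,[*(c+R@[px,y]),.044]) for y in ys]).astype(np.float32)
    v=cv2.remap(gray,q[:,:1],q[:,1:],cv2.INTER_LINEAR).ravel(); print(px,v.astype(int))
E
```

```text
t 24.32 pos [0.4734 0.0663 0.0261] yawY 0.150 units xyz [-0.09 -0.03  0.01] turn -0.03 F [-12.9 -17.5  15.5] ff 45.3 op 0.647
tool-frame F [-15.5 -15.6 -15.2] [-3.58  2.66  0.59]
0.015 [251 251 251 251 251 251 250 250 250 246 240 231 210 189 186 188 195 215
 235 242 246 250 250 250 251 251 250 250 250 250 250 251 251 251 251]
0.005 [224 216 209 208 210 216 225 234 237 239 235 225 215 198 182 184 206 228
 236 245 249 250 251 251 251 251 251 251 251 251 251 251 251 251 251]
0.0 [236 232 230 228 226 229 233 236 238 240 232 224 210 189 172 188 205 220
 234 246 248 250 250 251 250 249 247 247 246 246 247 249 249 250 251]
```

The block's right end sits at plate y ≈ −0.013, where −0.014 is expected at home. Both fence forces are about 15 N and stiff, and the tool tilt is only about 0.014 rad. I'm handing it in.

```bash
python3 -c "
from workcell import env
print(env.hand_in())"
```

```text
the job is handed in; nothing more can be done
None
```

I handed the job in at about 24 s: the block is turned over with its counterbores up, flat on the plate, gripped and pressed at about 15 N toward each fence. No verdict was shown; by camera it sits within about 1–2 mm of home, and I never steered near the dish, roll or carton but didn't re-measure them.

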